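Close both length stops onto the tube in the sloping stop fixture

TASK

The short square tube lying in the sloping stop fixture is already where it has to be. Slide the left and the right stop along the track, by their upright tabs, until each one is up against its end of the tube, leaving the tube lying in the trough where it is, and let go.

Things in the scene. Friction and masses are not known exactly. Their poses are not given: they have to be found in the camera images.
- trough: Sloping steel trough of the fixture, fixed, 330 mm long. Origin: mid-length on the bed surface, on the middle line of tube and stops, 45 mm over the bench. y along the track (to the robot's left); x up the slope, away from the robot (bed rises 30 degrees); z square to the bed, leaning 30 degrees towards the robot. Bed from x = -21 to 66 mm; ledge 5 mm thick below x = -15 mm, to z = 21 mm.
- shield_edge (a point): Middle of the top edge of the aluminium spatter shield: a 3 mm sheet, full length of the trough, standing square on the bed's upper edge at trough x = 63 mm up to z = 110 mm. It leans over the track, so a vertical gripper fouls it; take the tabs along the trough's -z or up to 10 degrees steeper, fingers closing along its y. Axes as the trough's.
- square_tube: Loose square steel tube, 30 x 90 x 30 mm, about 0.2 kg, lying along the trough between the stops, its underside on the bed and one side near the ledge. Origin: centre of its underside; y along its length (ends at y = +45 and -45 mm), z square to the bed.
- stop_left (a joint): Left stop (robot's left, trough +y): slides along the track. 0 = outermost, where its middle is at trough y = +125 mm; grows to 0.1 m as it slides to the right, towards the tube. It stays where it is left; sliding takes about 4 N. The shoe is 45 mm long along y, 26 mm wide and 28 mm high over the bed.
- stop_right (a joint): Right stop (trough -y), the mirror image: 0 = outermost, middle at trough y = -125 mm; grows to 0.1 m as it slides to the left, towards the tube. Same shoe, same 4 N.
- stop_left_grip (a point): Point in the left stop's aluminium tab, 60 mm over the bed on the tab's middle line, good to grip. The tab is 14 mm thick along the track and 24 mm wide along the slope, and reaches from 28 to 77 mm over the bed. Axes as the trough's. It lies 22.5 mm outward of the stop's end face.
- stop_right_grip (a point): The same point in the right stop's tab, 22.5 mm outward of that stop's end face.
- stop_left_face (a point): Centre of the left stop's flat end face that meets the tube, 15 mm over the bed.
- stop_right_face (a point): Centre of the right stop's flat end face that meets the tube, 15 mm over the bed.

How it is judged:
At the end, for the whole second after the job is handed in: Each stop's end face is within 4 mm of its end of the tube; the tube is at rest, within 12 mm of where it lay at the start, and still lies flat and straight in the trough (within 5 mm of its middle line and bed, and about 4.5 degrees) (y of stop_left_face in the frame of square_tube below 0.049 m and y of stop_right_face in the frame of square_tube above -0.049 m and distance of square_tube from where it was at the start of the episode below 0.012 m and x of square_tube in the frame of trough between -0.005 and 0.006 m and z of square_tube in the frame of trough below 0.005 m and angle between the y axis of square_tube and the y axis of trough, either way round below 0.08 rad and angle between the z axis of square_tube and the z axis of trough, either way round below 0.08 rad and linear speed of square_tube below 0.01 m/s); the robot touches nothing.
It also fails if it takes over 48 s, if anything falls off the work surface, if the arm or the gripper's body presses on something with over 40 N, if the wrist force passes 120 N, or if a joint passes its speed limit or range.

ROBOT

A 7-joint arm with a two-finger parallel gripper is mounted at the origin on the work surface; the furniture and walls round the work are solid. World frame = base frame: x ahead of the robot, y to its left, z up, the work surface at z = 0. Lengths are in m, angles in rad, forces in N, time in s.
With the tool pointing down it reaches from about 0.425 to 1.025 m from the base axis. Payload 3.6 kg.
Tool frame: the origin (TCP) lies between the finger pads; the fingertips stand 17 mm ahead of it and the grasp point (between the pads) lies 2 mm behind it; z points along the fingers, y is the line along which they close (so a half turn about z gives the same grasp; the last joint's range is limited). The gripper opens to 85 mm and grips with 20 to 120 N. Pads are 22 mm wide; open, the fingers measure 114 mm over their backs; the gripper's body (76 mm by 85 mm) begins 54 mm behind the grasp point. The pads swing forward as they close: fully open they stand 13 mm farther back than shut.
Start: joints at [-1.417, 0.591, 0.048, 1.609, -0.033, 0.943, -0.034], TCP at [0.177, 0.703, 0.248] pointing down, gripper open.
Joint ranges: [-2.69, 2.69], [-0.47, 2.24], [-1.27, 1.36], [0.19, 2.51], [-1.53, 4.68], [0.08, 2.07], [-3.09, 3.09]. Speed limits (rad/s): [2.57, 2.57, 3.14, 3.14, 3.14, 3.14, 3.14].

INTERFACE

Orientations are given as a 3x3 rotation matrix whose columns are the frame's x, y, z axes.
In Python, from station import robot gives the robot as it stands.
- The arm moves only by the tool move_arm, never from a script. Its argument "steps" is a list of rows, each a list of 6 numbers: the shift along the tool's x, y, z as a fraction of full scale, then the turn, a rotation vector about the tool's x, y, z as a fraction of full scale. In form: [[x, y, z, rx, ry, rz], ...]. A call has 1 to 12 rows; each row shifts and turns the commanded pose from where the row before left it, along the tool's axes as they then stand; what a row does not reach is not made up. Full scale, the value 1, is 10 cm for a shift and 0.15 rad for a turn. A row lasts 1/8 s, in which the tool goes at most 62.5 mm and 10.7 degrees, less where a joint would pass 70% of its speed; a pose out of reach is approached as far as the arm can. A call with a number of a shift or a turn outside -1 to 1 is refused whole. A call with a gripper value outside its range is refused whole. "grip" is the gripper's target within -1 to 1 (fully open at 1, half-way at 0, shut at -1), set as the call begins (left out, the last holds). The fingers move at their own pace and stop on an object; "newtons" is the grip in N (left out, the last holds). Time passes only in rows, so rows that do not move let the fingers close. It gives the time, the measured TCP pose, the force, the opening and the grip force at its end, in the units of the state.
- robot.sense(): the state, without advancing time (a new reading comes with each control period).
- robot.camera(name): name is "side" or "top" or "wrist"; returns the picture (480x640x3 uint8, red, green, blue); there is no depth.
- robot.camera_info(name): a dict with "fx", "fy", "cx", "cy" (pixels), "rvec" (rotation vector, rad) and "tvec" (3), from world to camera coordinates, as OpenCV has them. Camera axes: x right, y down, z forward; pixel columns grow to the right and rows downward; lengths in m; the calibration is good to about 2 mm. The wrist camera is an equidistant fisheye: a pixel r from the principal point sees the ray r / f radians off the axis. A picture is of the moment at which its call begins: read the wrist's pose just before it. camera_info takes no time and is no camera call; for the wrist camera it gives the pose at the moment of the call.
- robot.close_job(): hands the job in; it is judged then, once.
The state is a dict: "t": time; "joints": joint angles; "joint_velocities": joint speeds; "joint_efforts": joint torques, N m; "eef_pos": TCP position; "eef_rot": TCP orientation; "force": force on the tool from outside, world axes, zero at the start; "torque": the same for the moment, N m; "gripper_width": opening from 0.0 (shut) to 1.0 (fully open); "finger_force": force on a finger pad.
Only numpy, scipy, OpenCV 4.12 (cv2) and the standard library are available. Lean on these libraries where they do the work, as an engineer would, in place of code of your own. Each camera call takes 0.05 s, during which the arm holds its last target. There are 200 camera calls.

## Working session

There is one attempt and no reset: what is moved stays moved. The work goes in short steps, Python scripts to look and compute and a tool call to move; the robot and the scene stay as the last step left them, time stands still between calls to the robot, and variables do not carry over. Pictures are saved under pics/ and viewed, at most 10 in all, crops included, and the job is handed in when it is done.

Besides the shell and the picture viewer there is one more tool, called after "Request:" by a JSON object that holds its "op" and its "data", one argument or row to a line. move_arm: Moves the arm, as the interface text tells. Shift numbers are shares of 10 cm and turn numbers shares of 0.15 rad, none past 1 either way. Its arguments: {"type":"object","properties":{"steps":{"type":"array","items":{"type":"array","items":{"type":"number","minimum":-1,"maximum":1}}},"grip":{"type":"number"},"newtons":{"type":"number"}},"required":["steps"]}

```bash
mkdir -p pics
python3 - <<'E'
from station import robot
import cv2
s=robot.sense();print(s['t'],s['eef_pos'],s['eef_rot'])
for n in("side","top"):
    cv2.imwrite(f"pics/{n}0.png",robot.camera(n)[:,:,::-1]);print(n,robot.camera_info(n))
E
```

```text
0.0 [0.17691665 0.70226936 0.24714316] [[-9.69721365e-01  2.44213624e-01 -4.25468248e-04]
 [ 2.44213960e-01  9.69718840e-01 -2.21647421e-03]
 [-1.28708622e-04 -2.25326768e-03 -9.99997453e-01]]
side {'fx': 604.118722312958, 'fy': 604.118722312958, 'cx': 321.53857323679085, 'cy': 246.3717738625039, 'rvec': array([ 2.18573081, -0.24245193,  0.12213315]), 'tvec': array([-0.49862815,  0.34581811,  0.62446139])}
top {'fx': 493.3284620227786, 'fy': 493.3284620227786, 'cx': 317.1526556191606, 'cy': 242.24573391260378, 'rvec': array([ 2.1306294 , -2.16242632,  0.18624164]), 'tvec': array([0.29513338, 0.56570496, 0.89850456])}
```

View pics/side0.png

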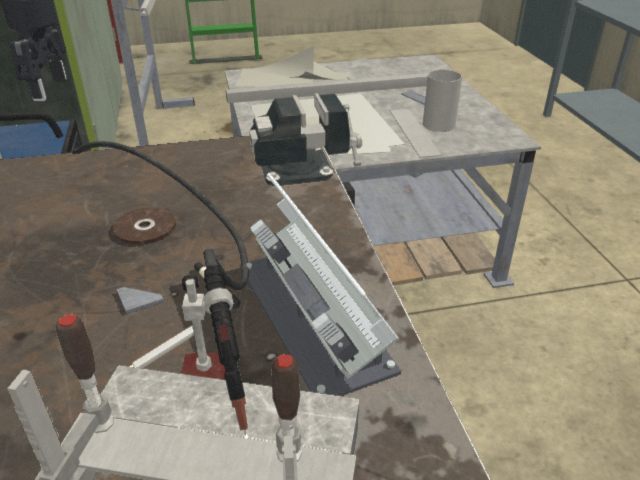

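View pics/top0.png

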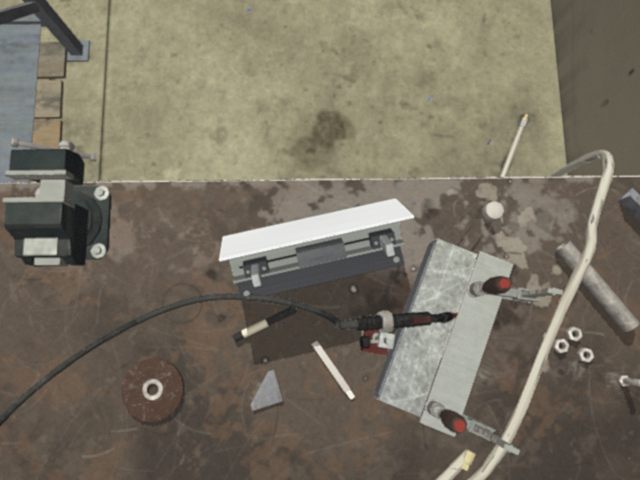

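The side view shows the fixture from about (265,180) to (400,390). In the top view it spans about (220,200) to (415,300), with the white shield along its upper edge. I'll enlarge both.

Run:
```python
import cv2
a=cv2.imread("pics/top0.png")[190:310,210:420];cv2.imwrite("pics/topc.png",cv2.resize(a,None,fx=3.8,fy=3.8,interpolation=cv2.INTER_CUBIC))
a=cv2.imread("pics/side0.png")[210:400,240:410];cv2.imwrite("pics/sidec.png",cv2.resize(a,None,fx=3,fy=3,interpolation=cv2.INTER_CUBIC))
```

```text
(no output)
```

View pics/topc.png

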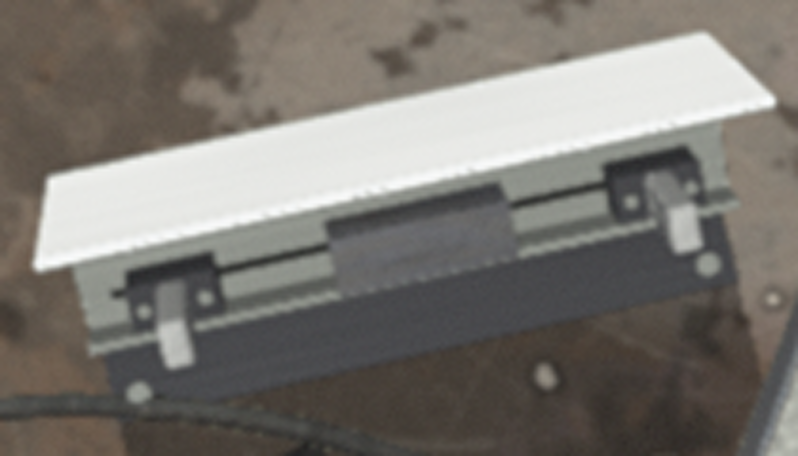

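View pics/sidec.png

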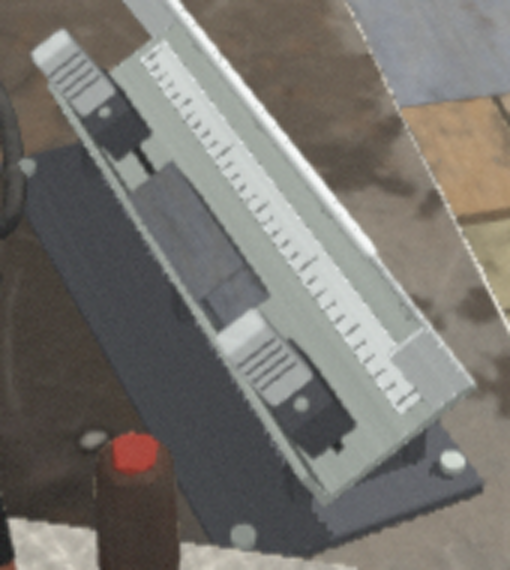

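Top crop: the tab top faces are centred near (177,343) and (685,227). The tube's top face runs (328,240)–(510,205)–(520,255)–(340,295), and the shield's top edge runs (35,268)–(776,101). Side crop: the tab tops are near (52,52) and (243,336), and the right end of the shield edge is near (375,250). Next is a least-squares fit of the trough pose and the slide positions.

```bash
cat > h.py <<'E'
import numpy as np, cv2
from station import robot
from scipy.optimize import least_squares
C={n:robot.camera_info(n) for n in("side","top")}
def proj(n,P):
    c=C[n];K=np.array([[c['fx'],0,c['cx']],[0,c['fy'],c['cy']],[0,0,1]])
    return cv2.projectPoints(np.array(P,float),c['rvec'],c['tvec'],K,None)[0][:,0]
def frame(yaw):
    h=np.array([np.cos(yaw),np.sin(yaw),0]);y=np.array([-np.sin(yaw),np.cos(yaw),0]);z=np.array([0,0,1.])
    c,s=np.cos(np.pi/6),.5
    return np.stack([c*h+s*z,y,-s*h+c*z],1)
E
python3 - <<'E'
from h import *
T=lambda u,v:(u/3.8+210,v/3.8+190)
S=lambda u,v:(u/3+240,v/3+210)
mm=1e-3
# (camera, pixel, fn(yL,yR,yt)->local mm)
obs=[("top",T(35,268),lambda l,r,t:(63,165,110)),("top",T(776,101),lambda l,r,t:(63,-165,110)),
("top",T(177.5,342.5),lambda l,r,t:(0,l,77)),("top",T(685,227),lambda l,r,t:(0,r,77)),
("top",T(328,240),lambda l,r,t:(15,t+45,30)),("top",T(510,205),lambda l,r,t:(15,t-45,30)),
("top",T(340,295),lambda l,r,t:(-15,t+45,30)),("top",T(520,255),lambda l,r,t:(-15,t-45,30)),
("side",S(52,52),lambda l,r,t:(0,l,77)),("side",S(243,336),lambda l,r,t:(0,r,77)),
("side",S(375,250),lambda l,r,t:(63,-165,110)),
("side",S(473,383),lambda l,r,t:(66,-165,0)),("side",S(330,498),lambda l,r,t:(-21,-165,0)),
]
def res(p):
    R=frame(p[2]);o=np.array([p[0],p[1],.045])
    l,r,t=p[3:]*1000
    return np.concatenate([proj(n,[R@(np.array(f(l,r,t))*mm)+o])[0]-px for n,px,f in obs])
q=least_squares(res,[.75,.05,.2,.125,-.125,0],loss='soft_l1')
print(q.x.round(4));print(res(q.x).reshape(-1,2).round(1))
for n in C:
    print(n,-cv2.Rodrigues(C[n]['rvec'])[0].T@C[n]['tvec'])
E
```

```text
[ 0.556   0.2879  0.2153  0.1155 -0.1256 -0.0055]
[[-0.1  0.7]
 [ 0.2 -0.2]
 [ 0.9 -0. ]
 [ 1.2 -0.8]
 [-0.2 -0.5]
 [-0.3 -2.4]
 [ 0.  -0.3]
 [-0.1 -0.8]
 [-0.7 -1.6]
 [-0.2 -1.8]
 [-1.9  1.2]
 [ 0.9 -1.2]
 [-2.8  1.1]]
side [ 0.42106013 -0.40543509  0.64537042]
top [0.42258868 0.3025426  0.97176285]
```

```bash
cat >> h.py <<'E'
from scipy.spatial.transform import Rotation as Ro
R=frame(.2153);o=np.array([.556,.2879,.045])
def delta(*loc):
    s=robot.sense();E=np.array(s['eef_rot']);p=np.array(s['eef_pos'])
    G=R@np.diag([-1,1,-1]);t=o+R@(np.array(loc)*1e-3)
    print('t',round(s['t'],2),'loc mm',(R.T@(p-o)*1000).round(1),'F loc',(R.T@np.array(s['force'])).round(1),'w',s['gripper_width'],s['finger_force'])
    print('target',t.round(3),'turn/0.15',(Ro.from_matrix(E.T@G).as_rotvec()/.15).round(3))
    print('shift/0.1 now-axes',(E.T@(t-p)*10).round(3),'after-turn axes',(G.T@(t-p)*10).round(3))
E
python3 -c "
from h import *
delta(0,115,130)"
```

```text
t 0.1 loc mm [-142.9  485.9  316.1] F loc [ 0.  -0.4  0.5] w 1.0046859952790486 0.0
target [0.468 0.386 0.158] turn/0.15 [-0.819 -3.43  -3.005]
shift/0.1 now-axes [-3.594 -2.352  0.902] after-turn axes [-1.429 -3.709  1.861]
```

Request:
{"op": "move_arm", "data": {
  "steps": [
    [0,0,0,-0.137,-0.572,-0.501],
    [0,0,0,-0.137,-0.572,-0.501],
    [0,0,0,-0.137,-0.572,-0.501],
    [0,0,0,-0.137,-0.572,-0.501],
    [0,0,0,-0.137,-0.572,-0.501],
    [0,0,0,-0.134,-0.57,-0.5],
    [0,0,0,0,0,0],
    [0,0,0,0,0,0]
  ],
  "grip": 0.2
}}

```text
t: 1.1
eef_pos: [0.1777, 0.7031, 0.2484]
eef_rot: [[-0.846, -0.212, 0.489], [-0.182, 0.977, 0.108], [-0.5, 0.002, -0.866]]
force: [-1.2, 0.2, -0.7]
gripper_width: 0.6
finger_force: 0.0
```

Request:
{"op": "move_arm", "data": {
  "steps": [
    [-0.14,-0.37,0,0,0,0],
    [-0.14,-0.37,0,0,0,0],
    [-0.14,-0.37,0,0,0,0],
    [-0.14,-0.37,0,0,0,0],
    [-0.14,-0.37,0,0,0,0],
    [-0.14,-0.37,0,0,0,0],
    [-0.14,-0.37,0,0,0,0],
    [-0.14,-0.37,0,0,0,0],
    [-0.14,-0.37,0,0,0,0],
    [-0.14,-0.37,0,0,0,0],
    [0,0,0,0,0,0],
    [0,0,0,0,0,0]
  ]
}}

```text
t: 2.6
eef_pos: [0.3754, 0.3676, 0.3185]
eef_rot: [[-0.846, -0.212, 0.489], [-0.181, 0.977, 0.11], [-0.501, 0.004, -0.865]]
force: [-0.1, -0.0, 0.4]
gripper_width: 0.601
finger_force: 0.0
```

```bash
python3 -c "
from h import *
delta(0,115,130)"
```

```text
t 2.6 loc mm [ -1.3 116.4 316.6] F loc [ 0.1 -0.   0.4] w 0.6005138520118857 0.0
target [0.468 0.386 0.158] turn/0.15 [ 0.016  0.011 -0.026]
shift/0.1 now-axes [-0.01  -0.019  1.866] after-turn axes [-0.013 -0.014  1.866]
```

Request:
{"op": "move_arm", "data": {
  "steps": [
    [0,0,0.4,0,0,0],
    [0,0,0.4,0,0,0],
    [0,0,0.4,0,0,0],
    [0,0,0.4,0,0,0],
    [-0.01,-0.02,0.3,0,0,0],
    [0,0,0.1,0,0,0],
    [0,0,0,0,0,0],
    [0,0,0,0,0,0]
  ]
}}

```text
t: 3.6
eef_pos: [0.4581, 0.3842, 0.1783]
eef_rot: [[-0.841, -0.211, 0.499], [-0.184, 0.977, 0.103], [-0.509, -0.005, -0.861]]
force: [0.6, -0.7, -0.3]
gripper_width: 0.597
finger_force: 0.0
```

Run:
```python
from h import *
delta(0,115.5,58)
cv2.imwrite("pics/w1.png",robot.camera("wrist")[:,:,::-1])
i=robot.camera_info("wrist");Rc=cv2.Rodrigues(i['rvec'])[0]
for l in [(0,115.5,77),(0,115.5,28),(0,-5.5+45,30),(63,165,110)]:
    c=Rc@(o+R@(np.array(l)*1e-3))+i['tvec'].ravel();th=np.arctan2(np.hypot(c[0],c[1]),c[2]);d=c[:2]/np.hypot(c[0],c[1])
    print(l,(np.array([i['cx'],i['cy']])+i['fx']*th*d).round(0))
```

```text
t 3.6 loc mm [  1.7 114.9 153. ] F loc [ 0.2 -0.8 -0.5] w 0.5968966546756351 0.0
target [0.503 0.395 0.095] turn/0.15 [-0.037  0.072  0.004]
shift/0.1 now-axes [0.027 0.011 0.95 ] after-turn axes [0.017 0.006 0.95 ]
(0, 115.5, 77) [324. 261.]
(0, 115.5, 28) [324. 236.]
(0, 39.5, 30) [219. 237.]
(63, 165, 110) [408. 381.]
```

View pics/w1.png

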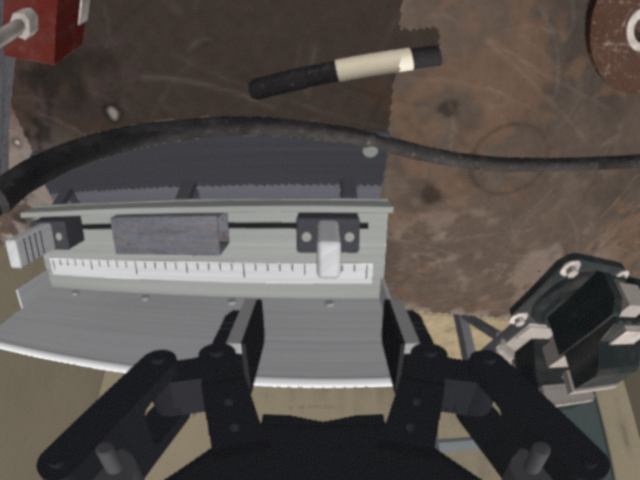

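The tab top is at (329,264), against a predicted (324,261), so it sits midway between the pads. The tube spans u = 113–228. I'll go down and grip.

Request:
{"op": "move_arm", "data": {
  "steps": [
    [0.02,0.02,0.25,0,0.04,0],
    [0,0,0.25,0,0.03,0],
    [0,0,0.2,0,0,0],
    [0,0,0.15,0,0,0],
    [0,0,0.1,0,0,0],
    [0,0,0,0,0,0],
    [0,0,0,0,0,0]
  ]
}}

```text
t: 4.53
eef_pos: [0.5028, 0.3947, 0.0957]
eef_rot: [[-0.846, -0.211, 0.49], [-0.185, 0.977, 0.101], [-0.5, -0.005, -0.866]]
force: [-0.5, 0.6, 0.1]
gripper_width: 0.602
finger_force: 0.0
```

```bash
python3 -c "
from h import *
delta(0,115.5,58)"
```

```text
t 4.53 loc mm [1.000e-01 1.157e+02 5.840e+01] F loc [-0.3  0.7  0.3] w 0.6016183034551914 0.0
target [0.503 0.395 0.095] turn/0.15 [-0.04   0.004  0.002]
shift/0.1 now-axes [ 0.001 -0.002  0.004] after-turn axes [ 0.001 -0.002  0.004]
```

Request:
{"op": "move_arm", "data": {
  "steps": [
    [0,0,0,0,0,0],
    [0,0,0,0,0,0],
    [0,0,0,0,0,0],
    [0,0,0,0,0,0],
    [0,0,0,0,0,0],
    [0,0,0,0,0,0],
    [0,0,0,0,0,0],
    [0,0,0,0,0,0]
  ],
  "grip": -1,
  "newtons": 40
}}

```text
t: 5.52
eef_pos: [0.5027, 0.3953, 0.0957]
eef_rot: [[-0.846, -0.211, 0.49], [-0.185, 0.977, 0.102], [-0.5, -0.004, -0.866]]
force: [-3.5, 0.7, 5.8]
gripper_width: 0.16
finger_force: 41.2
```

Run:
```python
from h import *
delta(0,115.5,58)
a=robot.camera("wrist")[:,:,::-1];b=robot.camera("top")[190:310,210:420,::-1]
cv2.imwrite("pics/w2.png",np.vstack([a[150:400,0:640],cv2.resize(b,(560,320),interpolation=cv2.INTER_CUBIC)[:, :].copy() if 0 else cv2.copyMakeBorder(cv2.resize(b,(560,320),interpolation=cv2.INTER_CUBIC),0,0,0,80,0)]))
```

```text
t 5.53 loc mm [  0.2 116.3  58.5] F loc [0.  1.5 6.6] w 0.1603094819071507 41.215481758117676
target [0.503 0.395 0.095] turn/0.15 [-0.031  0.003 -0.   ]
shift/0.1 now-axes [ 0.002 -0.008  0.005] after-turn axes [ 0.002 -0.008  0.005]
```

View pics/w2.png

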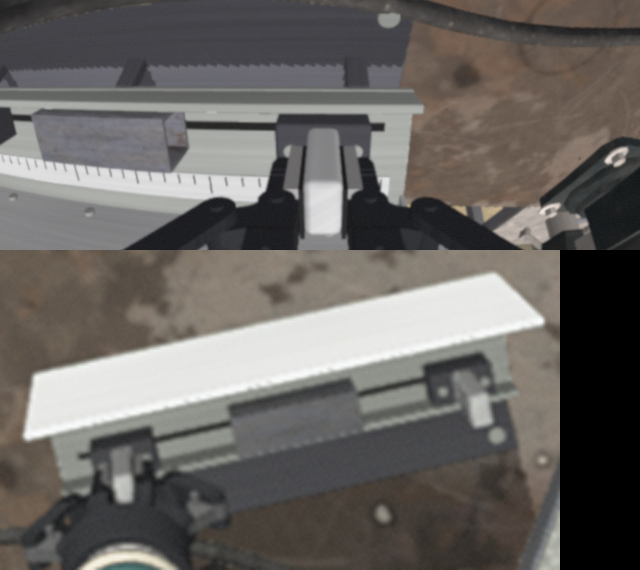

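The left tab is gripped. In the wrist view (crop rows +150) the shoe's front top edge runs u = 277–370 at v≈115. The tube's top face ends at about (168,112) to (163,168).

```bash
cat >> h.py <<'E'
def wray(u,v,z):
    i=robot.camera_info("wrist");Rc=cv2.Rodrigues(i['rvec'])[0];t=np.array(i['tvec']).ravel()
    d=np.array([u-i['cx'],v-i['cy']]);r=np.hypot(*d);th=r/i['fx']
    ray=R.T@Rc.T@np.append(np.sin(th)*d/r,np.cos(th));c=R.T@(-Rc.T@t-o)*1000
    return (c+ray*(z-c[2])/ray[2]).round(1)
E
python3 - <<'E'
from h import *
for n,a in dict(shoeL=(370,265,28),shoeR=(277,265,28),shoeRb=(276,290,28),t1=(168,262,30),t2=(163,318,30),tr1=(35,262,30),tr2=(42,308,30),endbot=(187,298,0),endbot2=(187,262,0),trough=(424,257,21),shoerR=(15,275,28)).items(): print(n,wray(*a))
E
```

```text
shoeL [-17.9 137.9  28. ]
shoeR [-17.9  95.7  28. ]
shoeRb [-5.3 94.7 28. ]
t1 [-19.5  43.2  30. ]
t2 [11.2 35.  30. ]
tr1 [-17.6 -46.5  30. ]
tr2 [ 11.9 -51.2  30. ]
endbot [14.3 37.5  0. ]
endbot2 [-8.2 40.7  0. ]
trough [-19.1 165.   21. ]
shoerR [ -7.7 -71.   28. ]
```

Request:
{"op": "move_arm", "data": {
  "steps": [
    [0,-0.04,0,0,0,0],
    [0,-0.04,0,0,0,0],
    [0,-0.05,0,0,0,0],
    [0,-0.05,0,0,0,0],
    [0,-0.05,0,0,0,0],
    [0,-0.05,0,0,0,0],
    [0,-0.05,0,0,0,0],
    [0,-0.05,0,0,0,0],
    [0,-0.05,0,0,0,0],
    [0,-0.04,0,0,0,0],
    [0,-0.02,0,0,0,0],
    [0,0,0,0,0,0]
  ]
}}

```text
t: 7.12
eef_pos: [0.5129, 0.3474, 0.0957]
eef_rot: [[-0.846, -0.212, 0.489], [-0.186, 0.977, 0.102], [-0.5, -0.004, -0.866]]
force: [-3.4, 2.9, 6.0]
gripper_width: 0.158
finger_force: 41.3
```

Run:
```python
from h import *
delta(0,62,58)
a=robot.camera("wrist")[:,:,::-1]
cv2.imwrite("pics/w3.png",cv2.resize(a[230:380,60:420],None,fx=2.2,fy=2.2,interpolation=cv2.INTER_CUBIC))
```

```text
t 7.12 loc mm [-0.1 67.3 58.6] F loc [0.7 3.5 6.6] w 0.15767951163514143 41.30902111530304
target [0.514 0.342 0.095] turn/0.15 [-0.03  -0.001  0.004]
shift/0.1 now-axes [-0.001 -0.053  0.006] after-turn axes [-0.001 -0.053  0.006]
```

View pics/w3.png

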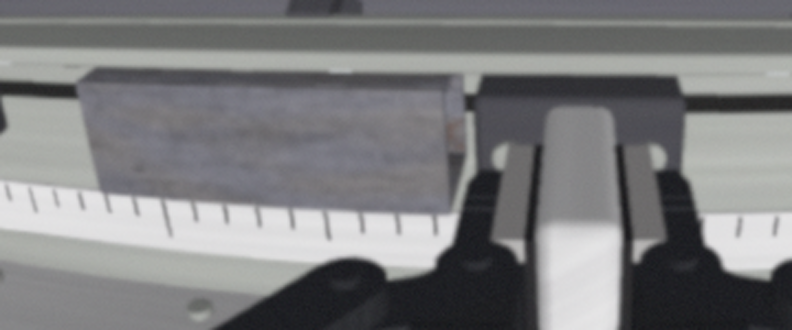

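The gap is about 30 crop px at 4.5 px/mm, or 6.6 mm: tube edge at u≈447, shoe face at u≈477.

Request:
{"op": "move_arm", "data": {
  "steps": [
    [0,-0.02,0,0,0,0],
    [0,-0.02,0,0,0,0],
    [0,-0.015,0,0,0,0],
    [0,-0.01,0,0,0,0],
    [0,0,0,0,0,0],
    [0,0,0,0,0,0]
  ]
}}

```text
t: 7.92
eef_pos: [0.5141, 0.3418, 0.0957]
eef_rot: [[-0.846, -0.213, 0.489], [-0.186, 0.977, 0.103], [-0.5, -0.004, -0.866]]
force: [-3.8, 3.8, 5.4]
gripper_width: 0.16
finger_force: 41.3
```

Run:
```python
from h import *
delta(0,62,58)
a=robot.camera("wrist")[:,:,::-1]
cv2.imwrite("pics/w4.png",cv2.resize(a[230:380,60:420],None,fx=2.2,fy=2.2,interpolation=cv2.INTER_CUBIC))
```

```text
t 7.92 loc mm [-0.1 61.6 58.6] F loc [0.2 4.5 6.1] w 0.1597419243815426 41.30199730396271
target [0.514 0.342 0.095] turn/0.15 [-0.023 -0.001  0.008]
shift/0.1 now-axes [-0.001  0.004  0.006] after-turn axes [-0.001  0.004  0.006]
```

View pics/w4.png

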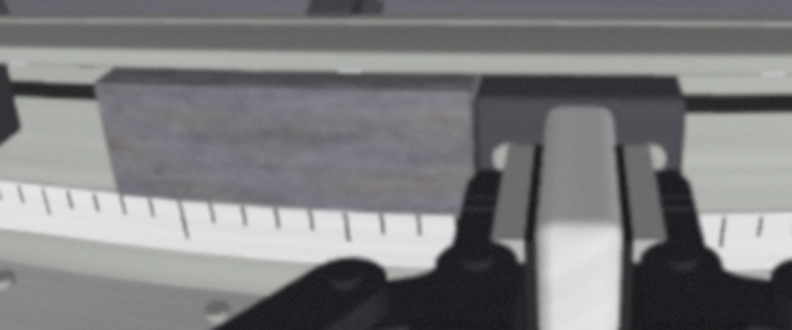

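The gap is closed: the tube edge and the shoe meet at u≈475. I'll release, then go to the right stop.

Request:
{"op": "move_arm", "data": {
  "steps": [
    [0,0,0,0,0,0],
    [0,0,0,0,0,0],
    [0,0,0,0,0,0],
    [0,0,0,0,0,0],
    [0,0,-0.1,0,0,0],
    [0,0,-0.2,0,0,0],
    [0,0,-0.2,0,0,0],
    [0,0,-0.2,0,0,0],
    [0,0,0,0,0,0]
  ],
  "grip": 0.2
}}

```text
t: 9.1
eef_pos: [0.4799, 0.3337, 0.1576]
eef_rot: [[-0.845, -0.212, 0.491], [-0.185, 0.977, 0.103], [-0.502, -0.004, -0.865]]
force: [-0.8, 0.5, -1.2]
gripper_width: 0.599
finger_force: 0.0
```

Request:
{"op": "move_arm", "data": {
  "steps": [
    [0,-0.2,0,0,0,0],
    [0,-0.3,0,0,0,0],
    [0,-0.3,0,0,0,0],
    [0,-0.3,0,0,0,0],
    [0,-0.3,0,0,0,0],
    [0,-0.26,0,0,0,0],
    [0,-0.2,0,0,0,0],
    [0,0,0,0,0,0],
    [0,0,0,0,0,0]
  ]
}}

```text
t: 10.22
eef_pos: [0.5197, 0.1521, 0.157]
eef_rot: [[-0.846, -0.211, 0.49], [-0.185, 0.977, 0.102], [-0.5, -0.005, -0.866]]
force: [0.6, -0.1, -0.2]
gripper_width: 0.596
finger_force: 0.0
```

Run:
```python
from h import *
delta(0,-124,58)
a=robot.camera("wrist")[:,:,::-1]
cv2.imwrite("pics/w5.png",a)
i=robot.camera_info("wrist");Rc=cv2.Rodrigues(i['rvec'])[0]
for l in [(0,-125,77),(0,-125,28),(0,61.6,77)]:
    c=Rc@(o+R@(np.array(l)*1e-3))+i['tvec'].ravel();th=np.arctan2(np.hypot(c[0],c[1]),c[2]);d=c[:2]/np.hypot(c[0],c[1])
    print(l,(np.array([i['cx'],i['cy']])+i['fx']*th*d).round(0))
```

```text
t 10.22 loc mm [ 1.000e-01 -1.249e+02  1.292e+02] F loc [ 0.4 -0.2 -0.5] w 0.5961415333561422 0.0
target [0.554 0.161 0.095] turn/0.15 [-0.036  0.001  0.002]
shift/0.1 now-axes [0.001 0.013 0.712] after-turn axes [0.001 0.009 0.712]
(0, -125, 77) [322. 282.]
(0, -125, 28) [322. 251.]
(0, 61.6, 77) [607. 275.]
```

View pics/w5.png

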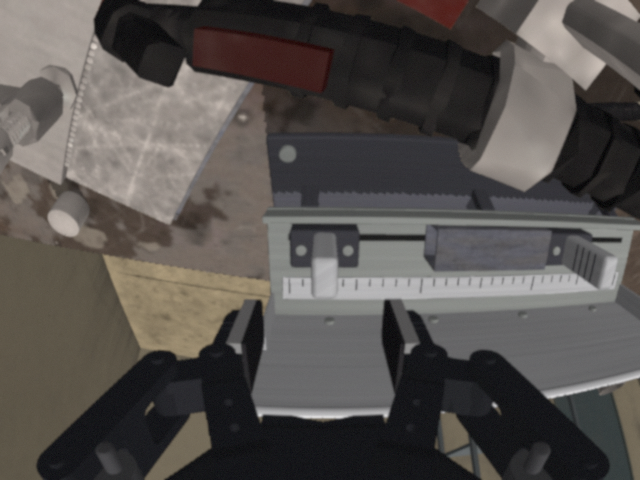

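The right tab top is at (325,283), where predicted and between the pads. I'll descend and grip.

Request:
{"op": "move_arm", "data": {
  "steps": [
    [0,0.01,0.2,0,0,0],
    [0,0,0.2,0,0,0],
    [0,0,0.18,0,0,0],
    [0,0,0.13,0,0,0],
    [0,0,0,0,0,0],
    [0,0,0,0,0,0]
  ]
}}

```text
t: 11.02
eef_pos: [0.5539, 0.1598, 0.0959]
eef_rot: [[-0.846, -0.211, 0.49], [-0.186, 0.977, 0.101], [-0.5, -0.005, -0.866]]
force: [0.0, -0.2, 0.0]
gripper_width: 0.599
finger_force: 0.0
```

Request:
{"op": "move_arm", "data": {
  "steps": [
    [0,0,0,0,0,0],
    [0,0,0,0,0,0],
    [0,0,0,0,0,0],
    [0,0,0,0,0,0],
    [0,0,0,0,0,0],
    [0,0,0,0,0,0],
    [0,0,0,0,0,0]
  ],
  "grip": -1,
  "newtons": 40
}}

```text
t: 11.9
eef_pos: [0.5541, 0.1596, 0.0962]
eef_rot: [[-0.846, -0.21, 0.491], [-0.185, 0.978, 0.101], [-0.501, -0.005, -0.866]]
force: [-2.4, -0.1, 6.4]
gripper_width: 0.16
finger_force: 40.9
```

```bash
python3 -c "
from h import *
delta(0,-73.4,58)"
```

```text
t 11.9 loc mm [   0.2 -124.9   59. ] F loc [1.2 0.4 6.7] w 0.16025021022186156 40.944727063179016
target [0.543 0.21  0.095] turn/0.15 [-0.041  0.006 -0.002]
shift/0.1 now-axes [0.002 0.516 0.007] after-turn axes [0.002 0.515 0.01 ]
```

Request:
{"op": "move_arm", "data": {
  "steps": [
    [0,0.04,0,0,0,0],
    [0,0.05,0,0,0,0],
    [0,0.05,0,0,0,0],
    [0,0.05,0,0,0,0],
    [0,0.05,0,0,0,0],
    [0,0.05,0,0,0,0],
    [0,0.05,0,0,0,0],
    [0,0.05,0,0,0,0],
    [0,0.05,0,0,0,0],
    [0,0.04,0,0,0,0],
    [0,0,0,0,0,0],
    [0,0,0,0,0,0]
  ]
}}

```text
t: 13.4
eef_pos: [0.5444, 0.205, 0.0962]
eef_rot: [[-0.845, -0.208, 0.492], [-0.183, 0.978, 0.099], [-0.502, -0.007, -0.865]]
force: [-2.7, -3.2, 8.9]
gripper_width: 0.16
finger_force: 41.4
```

Request:
{"op": "move_arm", "data": {
  "steps": [
    [0,0.01,0,0,0,0],
    [0,0.01,0,0,0,0],
    [0,0.01,0,0,0,0],
    [0,0.005,0,0,0,0],
    [0,0,0,0,0,0],
    [0,0,0,0,0,0]
  ]
}}

```text
t: 14.15
eef_pos: [0.5438, 0.2077, 0.0962]
eef_rot: [[-0.845, -0.207, 0.492], [-0.183, 0.978, 0.098], [-0.502, -0.007, -0.865]]
force: [-3.0, -4.8, 9.4]
gripper_width: 0.159
finger_force: 41.3
```

Run:
```python
from h import *
delta(0,-73.4,58)
a=robot.camera("wrist")[:,:,::-1]
cv2.imwrite("pics/w6.png",cv2.resize(a[230:380,240:600],None,fx=2.2,fy=2.2,interpolation=cv2.INTER_CUBIC))
```

```text
t 14.15 loc mm [  0.5 -75.7  58.9] F loc [ 1.3 -4.  10.2] w 0.15918399522811008 41.324307918548584
target [0.543 0.21  0.095] turn/0.15 [-0.063  0.014 -0.014]
shift/0.1 now-axes [0.005 0.023 0.009] after-turn axes [0.005 0.023 0.009]
```

View pics/w6.png

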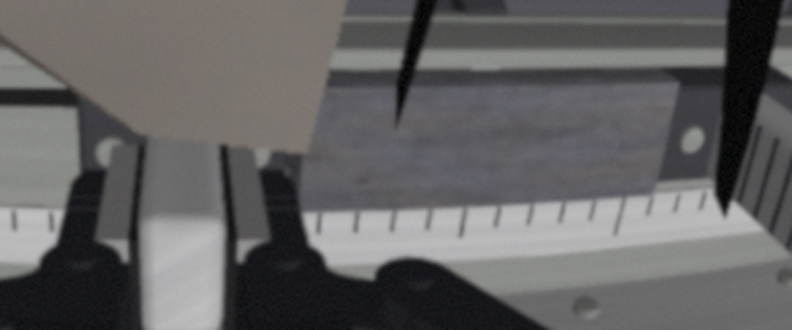

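Run:
```python
import cv2,numpy as np
from h import robot
a=cv2.imread("pics/w6.png").mean(2);b=cv2.imread("pics/w4.png").mean(2)
for r in (158,165,172,180,190): print(r,[int(x) for x in a[r-2:r+3,262:322:4].mean(0)])
print('w4')
for r in (110,130,150): print(r,[int(x) for x in b[r-2:r+3,450:500:4].mean(0)])
for r in (110,125): print('w6 L',[int(x) for x in a[r-2:r+3,60:100:4].mean(0)])
print(np.round(robot.sense()['joint_efforts'],1))
```

```text
158 [135, 126, 87, 63, 63, 61, 54, 56, 55, 57, 75, 86, 87, 87, 88]
165 [108, 82, 63, 60, 60, 60, 58, 53, 51, 56, 80, 94, 96, 95, 94]
172 [39, 31, 31, 32, 31, 42, 66, 62, 54, 61, 87, 97, 97, 97, 97]
180 [38, 24, 23, 23, 24, 24, 25, 36, 51, 66, 89, 98, 97, 96, 96]
190 [57, 25, 24, 23, 23, 23, 22, 21, 34, 65, 90, 94, 93, 93, 93]
w4
110 [132, 132, 133, 133, 130, 110, 80, 71, 81, 81, 81, 81, 82]
130 [125, 125, 126, 125, 122, 108, 77, 69, 78, 80, 80, 80, 80]
150 [122, 120, 118, 115, 117, 110, 82, 68, 77, 79, 85, 125, 157]
w6 L [130, 125, 122, 120, 94, 58, 60, 64, 62, 64]
w6 L [137, 139, 139, 137, 114, 64, 57, 62, 60, 62]
[ -1.7 -37.7  -1.7  -7.1   0.5   1.    0.1]
```

Request:
{"op": "move_arm", "data": {
  "steps": [
    [0,0.01,0,0,0,0],
    [0,0.01,0,0,0,0],
    [0,0.005,0,0,0,0],
    [0,0,0,0,0,0],
    [0,0,0,0,0,0]
  ]
}}

```text
t: 14.82
eef_pos: [0.5433, 0.2102, 0.0963]
eef_rot: [[-0.845, -0.207, 0.492], [-0.183, 0.978, 0.098], [-0.502, -0.007, -0.865]]
force: [-2.6, -5.7, 9.7]
gripper_width: 0.159
finger_force: 41.3
```

```bash
cat > chk.py <<'E'
from h import *
delta(0,-73.4,58)
a=robot.camera("wrist")[:,:,::-1]
a=cv2.resize(a[230:380,240:600],None,fx=2.2,fy=2.2,interpolation=cv2.INTER_CUBIC).mean(2)
for r in (158,165,172,180): print(r,[int(x) for x in a[r-2:r+3,262:322:4].mean(0)])
print(np.round(robot.sense()['joint_efforts'],1))
E
python3 chk.py
```

```text
t 14.82 loc mm [  0.5 -73.2  58.9] F loc [ 1.6 -5.  10.2] w 0.15910798991312416 41.349000334739685
target [0.543 0.21  0.095] turn/0.15 [-0.063  0.014 -0.014]
shift/0.1 now-axes [ 0.005 -0.002  0.009] after-turn axes [ 0.005 -0.002  0.009]
158 [139, 129, 89, 65, 64, 61, 57, 73, 87, 89, 89, 90, 94, 95, 95]
165 [110, 84, 65, 62, 61, 60, 57, 81, 96, 98, 99, 97, 99, 100, 97]
172 [40, 30, 32, 31, 32, 37, 52, 84, 98, 100, 100, 99, 100, 101, 101]
180 [39, 24, 23, 22, 21, 25, 27, 52, 85, 98, 99, 100, 98, 99, 99]
[ -1.7 -37.7  -1.6  -7.1   0.5   1.    0.1]
```

Request:
{"op": "move_arm", "data": {
  "steps": [
    [0,0.01,0,0,0,0],
    [0,0,0,0,0,0],
    [0,0,0,0,0,0]
  ]
}}

```text
t: 15.25
eef_pos: [0.5432, 0.2103, 0.0962]
eef_rot: [[-0.846, -0.206, 0.493], [-0.182, 0.979, 0.097], [-0.502, -0.008, -0.865]]
force: [-2.4, -7.2, 9.2]
gripper_width: 0.157
finger_force: 41.3
```

```bash
python3 chk.py
```

```text
t 15.25 loc mm [  0.4 -73.1  58.9] F loc [ 1.2 -6.5  9.9] w 0.15719280920866138 41.312493681907654
target [0.543 0.21  0.095] turn/0.15 [-0.072  0.015 -0.019]
shift/0.1 now-axes [ 0.005 -0.003  0.009] after-turn axes [ 0.004 -0.003  0.009]
158 [139, 129, 90, 65, 64, 61, 58, 74, 87, 89, 90, 91, 93, 95, 96]
165 [111, 84, 65, 62, 61, 61, 57, 82, 96, 98, 98, 98, 99, 100, 98]
172 [40, 32, 31, 30, 30, 37, 52, 84, 99, 100, 99, 100, 101, 101, 101]
180 [39, 23, 24, 24, 27, 23, 28, 53, 87, 98, 99, 100, 99, 99, 100]
[ -2.4 -37.6  -2.3  -7.4   0.5   0.9   0. ]
```

Moving stopped and the force rose, so the tube is now held between both stops. I'll release and retreat.

Request:
{"op": "move_arm", "data": {
  "steps": [
    [0,0,0,0,0,0],
    [0,0,0,0,0,0],
    [0,0,0,0,0,0],
    [0,0,0,0,0,0],
    [0,0,-0.1,0,0,0],
    [0,0,-0.2,0,0,0],
    [0,0,-0.2,0,0,0],
    [0,0,-0.2,0,0,0],
    [0,0,0,0,0,0],
    [0,0,0,0,0,0]
  ],
  "grip": 0.2
}}

```text
t: 16.55
eef_pos: [0.5085, 0.2064, 0.156]
eef_rot: [[-0.846, -0.211, 0.49], [-0.185, 0.978, 0.101], [-0.501, -0.005, -0.866]]
force: [1.0, 1.1, -0.2]
gripper_width: 0.601
finger_force: 0.0
```

Run:
```python
from h import *
delta(0,-73.4,58)
a=robot.camera("wrist").mean(2)
i=robot.camera_info("wrist");Rc=cv2.Rodrigues(i['rvec'])[0]
def pj(l):
    c=Rc@(o+R@(np.array(l)*1e-3))+i['tvec'].ravel();th=np.arctan2(np.hypot(c[0],c[1]),c[2]);d=c[:2]/np.hypot(c[0],c[1])
    return np.array([i['cx'],i['cy']])+i['fx']*th*d
for y in (-50.6,39.1):   # brightness along bed-parallel line at z=29, x=-3 and 8
    for x in (-6,8):
        P=np.array([pj((x,y+k,29)) for k in range(-9,10)],np.float32)
        print(y,x,P[9].round(),cv2.remap(a.astype(np.float32),P[:,:1],P[:,1:],1).ravel().astype(int))
```

```text
t 16.55 loc mm [  0.2 -69.5 128.1] F loc [ 0.9  0.9 -0.7] w 0.601228504852353 0.0
target [0.543 0.21  0.095] turn/0.15 [-0.041  0.004  0.001]
shift/0.1 now-axes [ 0.003 -0.035  0.701] after-turn axes [ 0.002 -0.039  0.701]
-50.6 -6 [353. 244.] [ 73  73  74  73  72  72  72  72  72  87 105 111 111 111 112 113 112 111
 110]
-50.6 8 [352. 264.] [ 73  72  73  73  72  73  73  71  70  83 104 106 106 105 104 105 105 104
 106]
39.1 -6 [484. 244.] [115 115 113 114 114 115 115 115 113 103  80  72  73  73  73  73  73  73
  74]
39.1 8 [481. 263.] [109 108 109 111 112 113 113 110 109  98  79  72  72  73  72  72  72  72
  73]
```

```bash
python3 -c "
from station import robot
print(robot.close_job())"
```

```text
the job is handed in; nothing more can be done
None
```

The job is handed in at about 17 s of the 48 s: both stops are up against the tube ends with no visible gap in the wrist image, the tube is still lying in the trough, and the gripper is open and clear; no verdict was returned.

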